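# Knock out autoclave liners and hang the wash basket

## Task

The liners are stuck in the steel autoclave jackets: take the knock-out rod that fits the holes in the jacket bases and push every liner out from behind, lay the liners down in the wire wash basket while it stands on the bench, and then hang the loaded basket by its handle on the hook of the drip stand, clear of the tray. Leave the rods lying on the grey rubber mat and do not upset anything else on the bench.

Things in the scene. Friction and masses are not known exactly. Their poses are not given: they have to be found in the camera images.
- stand: Fixed knock-out stand: aluminium plate 250 x 194 x 12 mm with three steel autoclave jackets clamped lying side by side, axes along the stand's y, at x = -75, 0 and +75 mm, 50 mm above the bench. Origin: on the bench under the middle jacket. Each jacket: 54 mm outside diameter, from its open mouth at y = -20 to its base at y = +72 mm; screw head on top 92 mm high at y = +8 mm
- hole0 (a point): Outer face centre of the 20 mm through hole in the base (14 mm thick) of the jacket at x = -75 mm, 50 mm above the bench; the way in is along the stand's -y. Same axes as the stand
- hole1 (a point): The same for the middle jacket, x = 0. A spring plunger in each jacket grips the liner: a push of about 6 to 15 N along the axis moves it, and it stays where it is left
- hole2 (a point): The same for the jacket at x = +75 mm. In front of every mouth two run-out rails (6 mm wires 20 mm apart) carry the liner as it comes out, its axis 48.5 mm above the bench, up to a low wire stop at y = -102 mm of the stand
- liner0: White PTFE liner with lid, a closed plain cylinder 34 mm in diameter and 70 mm long, 0.1 kg, axis along its own y, origin at its middle. At the start in the jacket of hole0 (bore 37 mm), one end against the jacket base (middle at y = +23 mm of the stand), the other 8 mm inside the mouth. May be absent
- liner1: The same, in the jacket at hole1. May be absent
- liner2: The same, in the jacket at hole2. May be absent
- mat: Grey rubber mat fixed on the bench, 220 (x) x 190 (y) x 3 mm, origin at the centre of its underside
- slim_rod: Knock-out rod lying on the mat: black square handle 70 x 26 x 26 mm with a steel rod 11 mm in diameter and 90 mm long along its own +x. Origin: centre of the underside of the handle; rod axis 13 mm above the underside, tip at x = +125 mm. 0.12 kg. Goes through the base holes
- thick_rod: Look-alike knock-out rod for larger jackets, with a rod 24 mm in diameter, otherwise the same. Too thick for the holes
- basket: Loose stainless wire wash basket, 214 (x) x 152 (y) mm, walls 35 mm high, 0.45 kg. Origin: centre of the underside; floor 3 mm thick. Four 7 mm rods along x on the floor (y = -46, -22, +22, +46 mm) form two lanes at y = -34 and +34 mm, where a liner laid along x rests with its axis 23 mm above the underside. A rigid handle stands across the middle
- handle (a point): Middle of the underside of the handle's top bar, 112 mm above the basket's underside; axes of the basket. Handle of flat steel 14 mm wide (along x): legs 60 mm apart outside along y, 5 mm thick, top bar 6 mm thick. Held across the outside of its legs it leaves the opening (50 mm wide) free for the hook
- drip_stand: Fixed drip stand: grey tray 250 (x) x 190 (y) x 18 mm with a 12 mm post behind it at x = +142 mm, 215 mm high, from which a hook arm (flat steel, 14 mm wide, 5 mm thick) runs towards -x over the middle of the tray. Origin: centre of the underside of the tray
- hook_seat (a point): Where the handle has to rest: top of the 20 mm long low part of the hook, 162 mm above the bench over the middle of the tray. Towards -x the tip turns up and ends 28 mm away, its top 20 mm above the seat; towards the post (+x) the arm rises 14 mm. Axes of the drip stand; the hook enters the handle along x
- wash_bottle: Bystander: cream plastic bottle with red cap, 68 mm in diameter, 170 mm high, origin under its centre
- pp_beaker: Bystander: white plastic beaker, 66 mm in diameter, 76 mm high, origin under its centre

How it is judged:
On the way, in this order (a step that is already met when the one before it is completed fails the run):
1. a liner is being pushed along its jacket by the slim rod from behind (((contact force between slim_rod and liner0 above 0.5 N and y of liner0 in the frame of stand between -0.06 and 0.005 m) or (contact force between slim_rod and liner1 above 0.5 N and y of liner1 in the frame of stand between -0.06 and 0.005 m) or (contact force between slim_rod and liner2 above 0.5 N and y of liner2 in the frame of stand between -0.06 and 0.005 m))), for 0.1 s.
2. every liner lies in the basket while the basket stands on the bench (x of liner0 in the frame of basket between -0.105 and 0.105 m and y of liner0 in the frame of basket between -0.075 and 0.075 m and z of liner0 in the frame of basket between 0.01 and 0.07 m and x of liner1 in the frame of basket between -0.105 and 0.105 m and y of liner1 in the frame of basket between -0.075 and 0.075 m and z of liner1 in the frame of basket between 0.01 and 0.07 m and x of liner2 in the frame of basket between -0.105 and 0.105 m and y of liner2 in the frame of basket between -0.075 and 0.075 m and z of liner2 in the frame of basket between 0.01 and 0.07 m and height (world z) of basket below 0.01 m and angle between basket's own z axis and vertical below 0.1 rad), for 0.2 s.
At the end, for the whole second after the job is handed in: Every liner present lies in the basket; the basket hangs by its handle in the low part of the hook (bar's underside within 18 mm of the hook seat), tilted under 0.4 rad, clear of the tray (a small swing does not matter); both rods lie still and flat, the middle of the handle over the mat (x of liner0 in the frame of basket between -0.105 and 0.105 m and y of liner0 in the frame of basket between -0.075 and 0.075 m and z of liner0 in the frame of basket between 0.01 and 0.07 m and x of liner1 in the frame of basket between -0.105 and 0.105 m and y of liner1 in the frame of basket between -0.075 and 0.075 m and z of liner1 in the frame of basket between 0.01 and 0.07 m and x of liner2 in the frame of basket between -0.105 and 0.105 m and y of liner2 in the frame of basket between -0.075 and 0.075 m and z of liner2 in the frame of basket between 0.01 and 0.07 m and x of slim_rod in the frame of mat between -0.11 and 0.11 m and y of slim_rod in the frame of mat between -0.095 and 0.095 m and z of each of slim_rod, thick_rod in the frame of mat below 0.012 m and angle between each of slim_rod, thick_rod's own z axis and vertical below 0.2 rad and x of thick_rod in the frame of mat between -0.11 and 0.11 m and y of thick_rod in the frame of mat between -0.095 and 0.095 m and linear speed of each of slim_rod, thick_rod below 0.03 m/s and distance between handle and hook_seat below 0.018 m and contact force between basket and drip_stand above 2 N and angle between basket's own z axis and vertical below 0.4 rad and height (world z) of basket above 0.03 m); the robot touches nothing.
It fails at once if the plastic bottle is knocked over or pushed away by more than 40 mm (angle between wash_bottle's own z axis and vertical above 0.5 rad or distance of wash_bottle from where it was at the start of the episode above 0.04 m).
It fails at once if the plastic beaker is knocked over or pushed away by more than 40 mm (angle between pp_beaker's own z axis and vertical above 0.5 rad or distance of pp_beaker from where it was at the start of the episode above 0.04 m).
Of liner0, liner1, liner2 only 2 to 3 are there at a start; the rules pass over those that are not, and their reading is None.
At some moment in a run one of slim_rod, basket may be knocked a few centimetres aside while the robot is not near it.
It also fails if it takes over 210 s, if anything falls off the work surface, if the arm or the gripper's body presses on something with over 40 N, if the wrist force passes 120 N, or if a joint passes its speed limit or range.

## Robot

A 7-joint arm with a two-finger parallel gripper is mounted at the origin on a cart in front of the work surface, level with it; the furniture and walls round the work are solid. World frame = base frame: x ahead of the robot, y to its left, z up, the work surface at z = 0. Lengths are in m, angles in rad, forces in N, time in s.
With the tool pointing down it reaches from about 0.4 to 0.9 m from the base axis. Payload 5.6 kg.
Tool frame: the origin (TCP) lies midway between the tips of the shut fingers; the grasp point (between the pads) lies 19 mm behind it; z points along the fingers, y is the line along which they close (so a half turn about z gives the same grasp; the last joint's range is limited). The gripper opens to 92 mm and grips with 3 to 60 N. Pads are 20 mm wide; open, the fingers measure 128 mm over their backs; the gripper's body (75 mm by 189 mm) begins 69 mm behind the grasp point.
Start: joints at [1.139, 0.468, -0.012, 1.603, 0.006, 1.071, -0.056], TCP at [0.246, -0.602, 0.215] pointing down, gripper open.
Joint ranges: [-2.53, 2.53], [-0.31, 2.02], [-1.57, 1.55], [0.28, 2.44], [-1.29, 4.43], [0.15, 1.84], [-2.92, 2.92]. Speed limits (rad/s): [2.57, 2.57, 3.14, 3.14, 3.14, 3.14, 3.14].

## Interface

Orientations are given as a 3x3 rotation matrix whose columns are the frame's x, y, z axes.
In Python, from station import env, effector, solver, viewer, workorder, search_frame, tip_of gives the robot as it stands. Calls block until the motion is done:
- env.reach(position, orientation): joint-space move of the TCP to a pose.
- env.movel(position, frame=None, rate=0.15): straight line of the TCP; frame=None keeps the orientation; rate is the mean speed in m/s.
- env.goto_joints(angles): joint-space move.
- effector.release() and effector.grasp(squeeze=None): open the fingers fully, or close them until they stop; squeeze is the grip in N (None keeps the last).
- env.pause(seconds).
- solver.inverse_kinematics(position, orientation): joint angles nearest the present ones, or None.
- env.sense(): the state.
- viewer.read_camera(name): name is "scene" or "top"; returns (picture, depth): 480x640x3 uint8, red, green, blue; 480x640 float32, m along the optical axis (not along the pixel's ray), 0 where there is no reading.
- viewer.camera_info(name): a dict with "intrinsics" (3x3 intrinsics, pixels), "eye" and "rotation" of the camera in the world. Camera axes: x right, y up, looking along -z (the intrinsics and any distortion apply to the point x, -y, -z); pixel columns grow to the right and rows downward; lengths in m; the calibration is good to about 2 mm. A picture is of the moment at which its call begins. camera_info takes no time and is no camera call.
A pose or a line that the arm cannot do raises env.PlanningError and nothing moves.
- workorder.finish_job(): hands the job in; it is judged then, once.
Trained networks look in the newest picture that a camera, given by its name, has taken for a name from the list of things; names that differ only in an ending like _2 or _b are one class to them, and where a whole thing is asked for, a point or a joint stands for the part that bears it (a point fixed in the world has none). Each returns a list of dicts, best first, with "score" (0 to 1); they miss things now and then, are a little off and sometimes report something else, mostly with a low value. They report only what shows in the picture. A call takes as long as a camera call.
- search_frame(camera, name): "at" ([x, y, z] in m, in world coordinates, good to about 4 mm: the middle of the surface that is visible of it).
- tip_of(camera, name): "at" ([x, y, z] in m, in world coordinates, good to about 4 mm: a listed point, or the origin of a listed thing).
The state is a dict: "t": time; "joint_positions": joint angles; "joint_velocities": joint speeds; "tau": joint torques, N m; "ee_pos": TCP position; "tcp_rot": TCP orientation; "wrist_force": force on the tool from outside, world axes, zero at the start; "moment": the same for the moment, N m; "gripper_width": finger opening in m; "grasp_force": force on a finger pad.
Only numpy, scipy, OpenCV 4.12 (cv2) and the standard library are available. Lean on these libraries where they do the work, as an engineer would, in place of code of your own. Each camera call takes 0.05 s, during which the arm holds its last target. There are 200 camera calls.

## Working session

There is one attempt and no reset: what is moved stays moved. The work goes in short steps, each a Python script; the robot and the scene stay as the last script left them, time stands still between calls to the robot, and variables do not carry over. Pictures are saved under pics/ and viewed, at most 15 in all, crops included, and the job is handed in when it is done.

```bash
mkdir -p pics; ls; python3 - <<'E'
from station import *
from station import env,viewer,search_frame,tip_of
import cv2,numpy as np
for c in("scene","top"):
    p,d=viewer.read_camera(c); cv2.imwrite(f"pics/{c}0.png",p[:,:,::-1]); np.save(f"{c}_d.npy",d)
    i=viewer.camera_info(c); print(c,np.round(i["eye"],3).tolist(),np.round(i["rotation"],3).tolist(),np.round(i["intrinsics"],1).tolist(),[k for k in i])
    for n in "stand hole0 hole1 hole2 liner0 liner1 liner2 mat slim_rod thick_rod basket handle drip_stand hook_seat wash_bottle pp_beaker".split():
        print(n,[(np.round(r["at"],3).tolist(),round(r["score"],2)) for r in tip_of(c,n)[:3]],end=" | ")
        try: print([(np.round(r["at"],3).tolist(),round(r["score"],2)) for r in search_frame(c,n)[:3]])
        except Exception as e: print(e)
print(env.sense()["t"])
E
```

```text
pics
scene [-0.26, 0.904, 0.817] [[-0.724, 0.347, -0.596], [-0.69, -0.355, 0.631], [0.007, 0.868, 0.497]] [[572.2, 0.0, 322.7], [0.0, 572.2, 237.6], [0.0, 0.0, 1.0]] ['intrinsics', 'eye', 'rotation']
stand [([0.494, 0.153, 0.002], 0.95)] | [([0.468, 0.197, 0.039], 0.88), ([0.564, -0.364, 0.006], 0.33)]
hole0 [([0.408, 0.22, 0.05], 0.81), ([0.56, 0.235, 0.053], 0.67), ([0.485, 0.229, 0.046], 0.58)] | [([0.465, 0.192, 0.038], 0.95)]
hole1 [([0.408, 0.22, 0.05], 0.81), ([0.56, 0.235, 0.053], 0.67), ([0.485, 0.229, 0.046], 0.58)] | [([0.465, 0.192, 0.038], 0.95)]
hole2 [([0.408, 0.22, 0.05], 0.81), ([0.56, 0.235, 0.053], 0.67), ([0.485, 0.229, 0.046], 0.58)] | [([0.465, 0.192, 0.038], 0.95)]
liner0 [] | []
liner1 [] | []
liner2 [] | []
mat [([0.461, 0.406, -0.003], 0.62), ([0.544, -0.36, 0.163], 0.16)] | [([0.453, 0.422, 0.001], 0.79), ([0.466, 0.195, 0.035], 0.49)]
slim_rod [([0.511, 0.425, 0.002], 0.89)] | [([0.505, 0.416, 0.024], 0.66)]
thick_rod [([0.414, 0.413, 0.006], 0.89), ([0.407, 0.218, 0.05], 0.53)] | [([0.402, 0.392, 0.027], 0.65)]
basket [([0.547, -0.135, -0.001], 0.8)] | [(
[... 1379 characters left out ...]
_rod [([0.737, -0.011, 0.0], 0.66), ([0.509, 0.431, 0.005], 0.65)] | [([0.502, 0.408, 0.031], 0.71), ([0.466, 0.402, 0.007], 0.3)]
thick_rod [([0.417, 0.409, 0.001], 0.65)] | [([0.414, 0.365, 0.027], 0.94)]
basket [] | [([0.544, -0.134, 0.006], 0.57), ([0.56, -0.363, 0.001], 0.42)]
handle [([0.547, -0.136, 0.113], 0.91)] | [([0.55, -0.134, 0.008], 0.8)]
drip_stand [([0.549, -0.36, -0.003], 0.89), ([0.487, 0.228, 0.048], 0.4)] | [([0.56, -0.36, -0.001], 0.83)]
hook_seat [] | [([0.561, -0.362, 0.003], 0.74)]
wash_bottle [([0.701, 0.235, 0.0], 0.57), ([0.417, 0.409, 0.003], 0.46)] | [([0.685, 0.228, 0.126], 0.96)]
pp_beaker [([0.736, -0.01, -0.002], 0.67)] | [([0.745, -0.012, 0.026], 0.89)]
3.3
```

View pics/scene0.png

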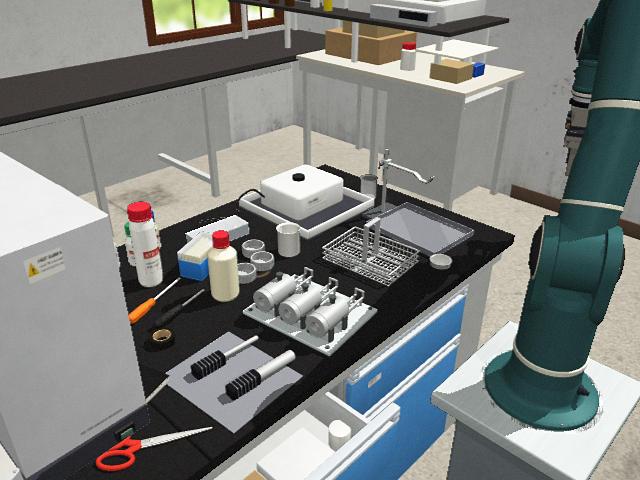

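View pics/top0.png

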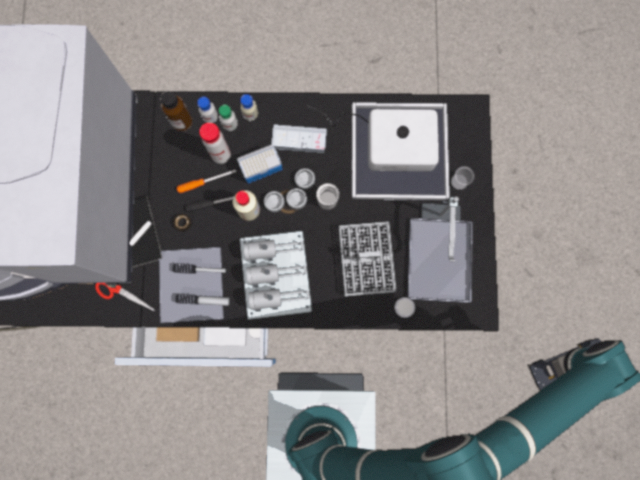

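The scene view shows the rods on the mat at (210,362) and (245,385), the stand at (308,312) with base holes facing +y, the basket at (370,255) and the hook at (430,180). The top view agrees with it. Next I'm fitting the geometry from the depth clouds.

```bash
cat > h.py <<'E'
from station import env,effector,solver,viewer,search_frame,tip_of,workorder
import numpy as np,cv2
from scipy.optimize import least_squares
def cloud(c,shot=True):
    p,d=viewer.read_camera(c); i=viewer.camera_info(c); K=np.array(i["intrinsics"])
    v,u=np.mgrid[:480,:640]; X=np.stack([(u-K[0,2])*d/K[0,0],-(v-K[1,2])*d/K[1,1],-d],-1)
    W=X@np.array(i["rotation"]).T+np.array(i["eye"]); W[d<=0]=np.nan
    return p,W
def box(W,lo,hi): 
    with np.errstate(invalid='ignore'): return W[((W>lo)&(W<hi)).all(-1)]
def stand_fit(W,x0=(.494,.1525,.13)):
    P=box(W,(.36,.03,.055),(.64,.28,.0785))
    def res(q,P):
        c,s=np.cos(q[2]),np.sin(q[2]); D=P[:,:2]-q[:2]; x=D@[c,s]; y=D@[-s,c]
        r=np.min([np.hypot(x-o,P[:,2]-.05) for o in(-.075,0,.075)],0)-.027
        f=np.where(y>.06,np.maximum(r,y-.072),r)   # base face
        f=np.where(y<-.02,.004,f); return f
    s=least_squares(res,x0,args=(P,),loss="soft_l1",f_scale=.002)
    return s.x,np.median(abs(s.fun)),len(P)
def rect(P):
    (cx,cy),(w,h),a=cv2.minAreaRect((P[:,:2]*1000).astype(np.float32)); return np.round([cx,cy,w,h,a],1).tolist()
E
python3 - <<'E'
from h import *
for c in("scene","top"):
    p,W=cloud(c); print(c,*stand_fit(W))
    for n,a in(("slim",(.509,.428)),("thick",(.4155,.411))):
        P=box(W,(a[0]-.05,.27,.012),(a[0]+.05,.5,.05)); print(n,len(P),rect(P),"zmax",np.percentile(P[:,2],[50,95]))
        H=P[P[:,2]>.023]
        for y in np.arange(.28,.5,.015):
            Q=P[abs(P[:,1]-y)<.0075]
            if len(Q)>2: print(round(y,3),len(Q),np.round([Q[:,0].min(),Q[:,0].max(),Q[:,0].mean(),Q[:,2].max()],4).tolist())
    print("bench z",np.nanmedian(box(W,(.42,-.03,-.02),(.46,.0,.02))[:,2]))
    if c=="scene": cv2.imwrite("pics/crop1.png",cv2.resize(p[250:410,160:390,::-1],None,fx=3.4,fy=3.4,interpolation=cv2.INTER_CUBIC))
E
```

```text
scene [0.49771635 0.15531728 0.13366548] 0.001211052821347338 2017
slim 689 [509.6, 403.0, 207.8, 49.4, 77.1] zmax [0.02283431 0.0295227 ]
0.295 7 [0.5019, 0.5114, 0.5061, 0.0205]
0.31 31 [0.5011, 0.5101, 0.5049, 0.0228]
0.325 33 [0.5012, 0.5125, 0.5054, 0.0225]
0.34 32 [0.5018, 0.5124, 0.5063, 0.0213]
0.355 32 [0.5027, 0.5135, 0.5066, 0.0224]
0.37 35 [0.5041, 0.5159, 0.5076, 0.0237]
0.385 29 [0.4997, 0.5249, 0.5086, 0.0279]
0.4 97 [0.496, 0.5267, 0.5054, 0.0315]
0.415 100 [0.496, 0.525, 0.507, 0.0303]
0.43 98 [0.4954, 0.5254, 0.5065, 0.0305]
0.445 105 [0.4964, 0.5242, 0.5074, 0.032]
0.46 85 [0.4971, 0.5248, 0.5091, 0.0299]
thick 972 [415.3, 366.2, 162.6, 30.5, 86.8] zmax [0.02539934 0.02951538]
0.28 4 [0.4032, 0.419, 0.4113, 0.0259]
0.295 72 [0.4004, 0.4224, 0.4076, 0.0298]
0.31 75 [0.4008, 0.4211, 0.4086, 0.0282]
0.325 70 [0.4006, 0.4208, 0.4091, 0.0299]
0.34 75 [0.402, 0.4223, 0.4097, 0.0292]
0.355 76 [0.402, 0.4248, 0.4104, 0.0296]
0.37 70 [0.4026, 0.4253, 0.4113, 0.0284]
0.385 103 [0.4026, 0.4296, 0.4122, 0.0317]
0.4 104 [0.4022, 0.4314, 0.4128, 0.0315]
0.415 110 [0.403, 0.4329,
[... 775 characters left out ...]
2, 0.5464, 0.5247, 0.0197]
thick 466 [413.5, 386.1, 201.6, 92.5, 88.5] zmax [0.02638914 0.03493807]
0.28 9 [0.4022, 0.4199, 0.4125, 0.0344]
0.295 38 [0.4008, 0.4232, 0.4102, 0.0362]
0.31 38 [0.4008, 0.4228, 0.412, 0.0412]
0.325 39 [0.4009, 0.4565, 0.4135, 0.0325]
0.34 42 [0.401, 0.438, 0.4121, 0.0315]
0.355 39 [0.4012, 0.4255, 0.4134, 0.0363]
0.37 43 [0.377, 0.4592, 0.4148, 0.0383]
0.385 46 [0.3707, 0.4559, 0.4147, 0.0356]
0.4 44 [0.3676, 0.4589, 0.4138, 0.0409]
0.415 51 [0.3734, 0.4271, 0.413, 0.0378]
0.43 46 [0.3885, 0.4463, 0.415, 0.0425]
0.445 21 [0.4034, 0.4614, 0.4178, 0.039]
0.46 5 [0.3942, 0.4425, 0.4158, 0.0202]
0.475 4 [0.3697, 0.3875, 0.3787, 0.0173]
bench z -0.0009596967472500495
```

View pics/crop1.png

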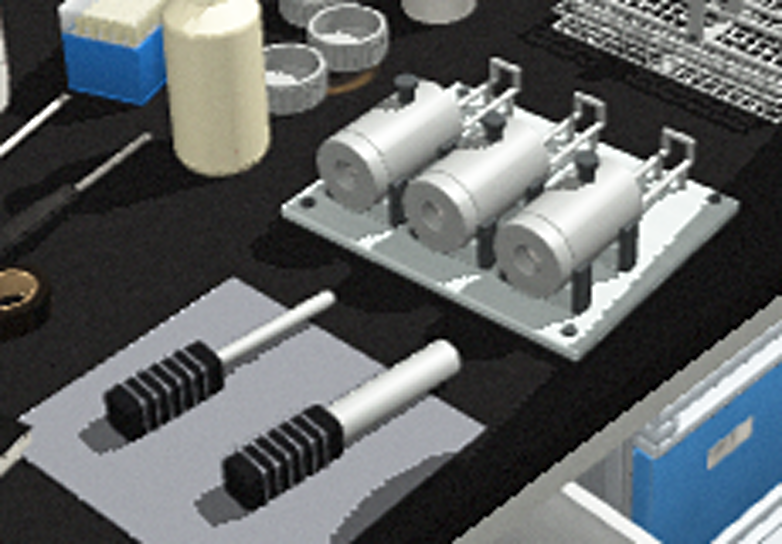

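Stand and rods fit consistently in both views; holes sit at crop pixels (345,173), (432,208) and (527,256). I'm checking the holes by ray, then grasping the slim rod.

```bash
cat >> h.py <<'E'
def Rd(psi):
    c,s=np.cos(psi),np.sin(psi); return np.array([[-s,c,0],[c,s,0],[0,0,-1.]])
def best(p,psi):
    "of the two equal grasps the one with the smaller last-joint turn"
    o=[]
    for k in(0,np.pi):
        q=solver.inverse_kinematics(np.array(p),Rd(psi+k))
        if q is not None: o.append((abs(q[6]),psi+k))
    return min(o)[1]
def st(): 
    s=env.sense(); print("t%.1f"%s["t"],"p",np.round(s["ee_pos"],4),"F",np.round(s["wrist_force"],1),"w%.4f g%.1f"%(s["gripper_width"],s["grasp_force"]),flush=True); return s
E
python3 - <<'E'
from h import *
i=viewer.camera_info("scene");K=np.array(i["intrinsics"]);R=np.array(i["rotation"]);e=np.array(i["eye"])
for u,v in((345,173),(432,208),(527,256)):
    u=160+u/3.4;v=250+v/3.4;r=R@[(u-K[0,2])/K[0,0],-(v-K[1,2])/K[1,1],-1]
    print(e+r*(.05-e[2])/r[2])
s=st(); print(np.round(s["tcp_rot"],2).tolist())
psi=-.042; d=np.array([np.sin(psi),-np.cos(psi),0]); o=np.array([.5095,.427,0]); g=o-.015*d
env.movel([.246,-.602,.4]);
P=best([g[0],g[1],.15],psi); print(P,solver.inverse_kinematics([g[0],g[1],.25],Rd(P)))
env.reach([g[0],g[1],.25],Rd(P)); st()
env.movel([g[0],g[1],.04]); env.movel([g[0],g[1],.007],rate=.05); st()
effector.grasp(50); st(); env.movel([g[0],g[1],.12]); st()
p,W=cloud("scene"); cv2.imwrite("pics/s2.png",p[:,:,::-1])
E
```

```text
[0.56138135 0.23577026 0.05      ]
[0.49212126 0.22174378 0.05      ]
[0.41352392 0.21421555 0.05      ]
t3.4 p [ 0.2463 -0.6015  0.2146] F [-0.1 -1.  -0. ] w0.0919 g0.0
[[0.93, 0.38, -0.0], [0.38, -0.93, -0.0], [-0.0, 0.0, -1.0]]
-0.042 [-0.17794872  0.67137334 -0.93043389  1.45488494  0.54613298  1.28843163
 -1.19787595]
t8.6 p [0.5108 0.4413 0.25  ] F [0.2 0.1 0.2] w0.0921 g0.0
t10.9 p [0.5101 0.4422 0.0071] F [ 0.4 -0.4 -1. ] w0.0920 g0.0
t11.9 p [0.5102 0.442  0.007 ] F [0.1 0.7 0.1] w0.0254 g50.0
t12.8 p [0.5098 0.4412 0.119 ] F [-0.   0.3 -1.8] w0.0256 g50.0
```

View pics/s2.png

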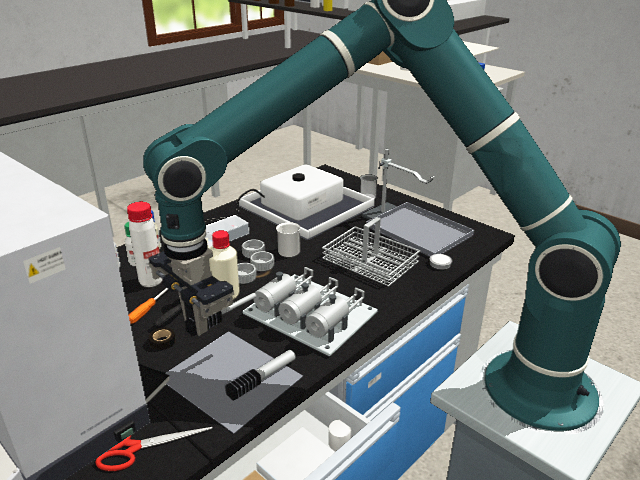

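The rod is held; the pads read 25.6 mm. I'm moving in front of hole0 and comparing rod and hole in the same camera.

```bash
cat >> h.py <<'E'
S=np.array([.496,.154]); A=.136
def sp(x,y,z): # stand frame -> world
    c,s=np.cos(A),np.sin(A); return np.array([S[0]+c*x-s*y,S[1]+s*x+c*y,z])
L=.140   # tip ahead of the TCP
ZP=.041
def along(s): # force along stand +y
    f=np.array(s["wrist_force"]); return f@[-np.sin(A),np.cos(A),0], f@[np.cos(A),np.sin(A),0], f[2]
E
python3 - <<'E'
from h import *
k=-.075; q=sp(k,.072+.012+L,.12); env.movel(q,Rd(A)); env.movel(sp(k,.072+.012+L,ZP)); st()
p,W=cloud("scene"); cv2.imwrite("pics/c3.png",cv2.resize(p[240:400,160:390,::-1],None,fx=3.4,fy=3.4,interpolation=cv2.INTER_CUBIC))
c,s=.1337,0
def loc(W,o,a):
    D=W-np.array([*o,0]); return np.stack([D[...,0]*np.cos(a)+D[...,1]*np.sin(a),-D[...,0]*np.sin(a)+D[...,1]*np.cos(a),D[...,2]],-1)
for cam,o,a in(("scene",(.4977,.1553),.1337),("top",(.4945,.1527),.1375)):
    if cam=="top": p,W=cloud("top")
    l=loc(W,o,a); P=box(l,(k-.012,.078,.035),(k+.015,.17,.07)); print(cam,len(P))
    if len(P)>10:
        f=lambda q:np.hypot(P[:,0]-q[0]-q[2]*(P[:,1]-.1),P[:,2]-q[1]-q[3]*(P[:,1]-.1))-.0055
        r=least_squares(f,[k,.05,0,0],loss="soft_l1",f_scale=.001); print("rod dx mm %.1f z %.1f slopes"%((r.x[0]-k)*1e3,r.x[1]*1e3),r.x[2:],"tip y",np.percentile(P[:,1],2))
    print("hole face z centre check, jacket top",np.percentile(box(l,(k-.01,.03,.05),(k+.01,.06,.085))[:,2],[50,90]))
E
```

```text
t14.6 p [0.3914 0.3665 0.0414] F [-0.  -0.3 -0.7] w0.0256 g50.0
scene 3
hole face z centre check, jacket top [0.07535887 0.07671341]
top 0Traceback (most recent call last):
  File "<stdin>", line 13, in <module>
    return _quantile_unchecked(
        a, q, axis, out, overwrite_input, method, keepdims, weights)
    return _ureduce(a,
                    func=_quantile_ureduce_func,
    ...<5 lines>...
                    overwrite_input=overwrite_input,
                    method=method)
    r = func(a, **kwargs)
    result = _quantile(arr,
                       quantiles=q,
    ...<2 lines>...
                       out=out,
                       weights=wgt)
    slices_having_nans = np.isnan(arr[-1, ...])
                                  ~~~^^^^^^^^^
IndexError: index -1 is out of bounds for axis 0 with size 0
```

View pics/c3.png

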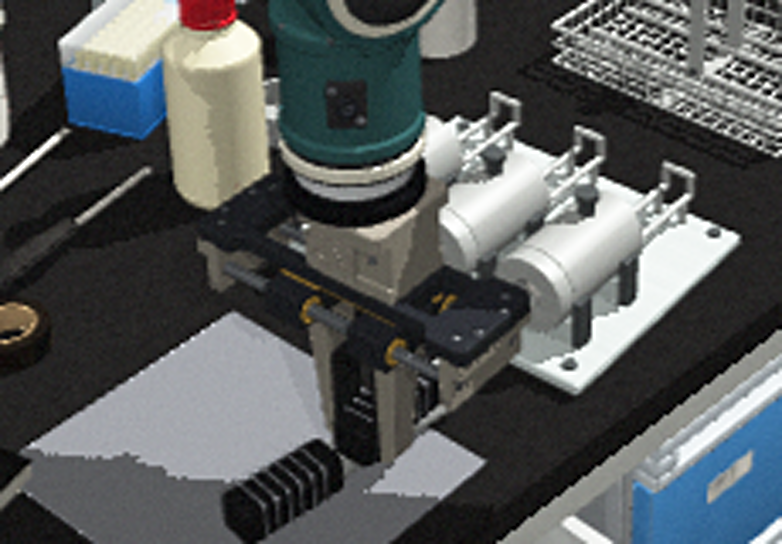

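The gripper hides the rod, so I'm inserting by kinematics and checking force at each step.

```bash
cat >> h.py <<'E'
def push(k,end=-.015,dx=0,dz=0,start=.066):
    "insert and push; stops on side force; returns whether a liner was felt"
    felt=[]
    for y in [start,.060]+list(np.arange(.05,end-.001,-.0109)):
        env.movel(sp(k+dx,y+L,ZP+dz),rate=.06); s=env.sense(); a,b,z=along(s); felt.append(a)
        print("tip %.3f along %.1f side %.1f up %.1f"%(y,a,b,z),flush=True)
        if abs(b)>12 or abs(z)>14 or a>30: print("STOP"); return None
    return max(felt)
E
python3 - <<'E'
from h import *
print(push(-.075)); st()
E
```

```text
tip 0.066 along 0.7 side 0.2 up -1.5
tip 0.060 along -0.3 side -0.3 up -0.6
tip 0.050 along 3.2 side 0.1 up -1.6
tip 0.039 along 2.2 side 1.1 up -2.3
tip 0.028 along 0.8 side 0.5 up -1.9
tip 0.017 along 2.0 side -0.2 up -2.4
tip 0.006 along -0.6 side 0.6 up -1.4
tip -0.004 along 0.5 side -0.0 up -0.7
tip -0.015 along 6.0 side -0.2 up -2.1
6.041866830869951
t17.8 p [0.4046 0.2695 0.0415] F [-1.1  6.  -2.1] w0.0251 g50.0
```

```bash
python3 - <<'E'
from h import *
ps=[]
for c,(a,b,e,f) in(("scene",(240,370,220,400)),("top",(220,330,220,340))):
    p,W=cloud(c); ps.append(cv2.resize(p[a:b,e:f,::-1],(400,400*(b-a)//(f-e)),interpolation=cv2.INTER_CUBIC))
    for k in(-.075,0,.075):
        D=W-np.array([*S,0]); l=np.stack([D[...,0]*np.cos(A)+D[...,1]*np.sin(A),-D[...,0]*np.sin(A)+D[...,1]*np.cos(A),D[...,2]],-1)
        P=box(l,(k-.02,-.11,.05),(k+.02,-.025,.072)); print(c,k,len(P),np.round(np.percentile(P[:,1],[5,95]),3) if len(P) else "")
    print([(np.round(r["at"],3).tolist(),round(r["score"],2)) for r in tip_of(c,"liner0")])
h=max(x.shape[0] for x in ps); cv2.imwrite("pics/v4.png",np.hstack([cv2.copyMakeBorder(x,0,h-x.shape[0],0,0,0) for x in ps]))
E
```

```text
scene -0.075 219 [-0.084 -0.033]
scene 0 2 [-0.098 -0.097]
scene 0.075 0 
[([0.429, 0.092, 0.05], 0.58)]
top -0.075 16 [-0.09  -0.059]
top 0 4 [-0.102 -0.098]
top 0.075 2 [-0.101 -0.099]
[([0.43, 0.096, 0.045], 0.38)]
```

View pics/v4.png

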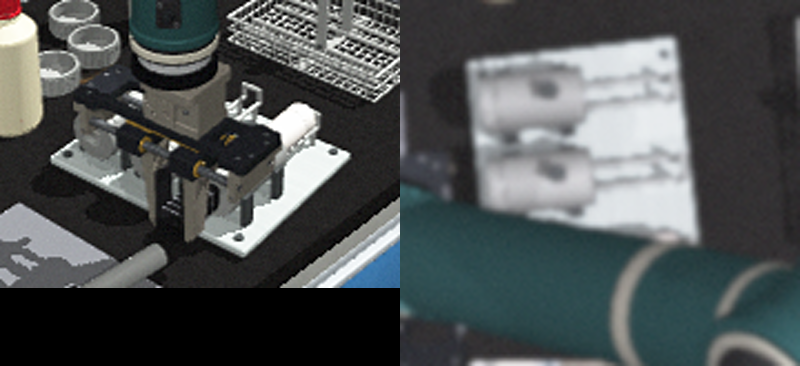

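liner0 is out on its rails, front at about -85 mm. Next is hole2, then hole1 with a partial push so the outer liners stay graspable.

```bash
python3 - <<'E'
from h import *
env.movel(sp(-.075,.092+L,ZP),rate=.12); env.movel(sp(.075,.092+L,ZP),rate=.12); 
r=push(.075)
if r is not None:
    env.movel(sp(.075,.092+L,ZP),rate=.12); env.movel(sp(0,.092+L,ZP),rate=.12)
    r=push(0,end=.012)
    if r is not None: env.movel(sp(0,.092+L,ZP),rate=.12)
st()
for c in("scene","top"):
    p,W=cloud(c); cv2.imwrite(f"pics/{c}5.png",p[:,:,::-1])
    for k in(-.075,0,.075):
        D=W-np.array([*S,0]); l=np.stack([D[...,0]*np.cos(A)+D[...,1]*np.sin(A),-D[...,0]*np.sin(A)+D[...,1]*np.cos(A),D[...,2]],-1)
        P=box(l,(k-.02,-.11,.05),(k+.02,-.025,.072)); print(c,k,len(P),np.round(np.percentile(P[:,1],[5,95]),3) if len(P) else "")
    print([(np.round(r["at"],3).tolist(),round(r["score"],2)) for r in tip_of(c,"liner0")])
E
```

```text
tip 0.066 along -0.6 side 0.2 up -1.9
tip 0.060 along 1.1 side 0.5 up -0.7
tip 0.050 along 2.6 side 0.3 up -2.0
tip 0.039 along 1.8 side -0.3 up -2.6
tip 0.028 along 2.3 side 0.1 up -2.5
tip 0.017 along 1.4 side 0.1 up -2.0
tip 0.006 along -0.4 side -0.1 up -0.8
tip -0.004 along 0.3 side 0.0 up -1.3
tip -0.015 along 4.8 side -0.4 up -1.5
tip 0.066 along 0.7 side -0.5 up -1.3
tip 0.060 along 0.9 side 0.9 up -1.3
tip 0.050 along 1.5 side 0.1 up -1.9
tip 0.039 along 1.8 side -0.7 up -2.6
tip 0.028 along 1.0 side 0.2 up -1.7
tip 0.017 along 1.2 side 1.6 up -2.1
t28.3 p [0.4647 0.3828 0.0407] F [0.1 0.5 0.4] w0.0257 g50.0
scene -0.075 223 [-0.083 -0.032]
scene 0 97 [-0.054 -0.029]
scene 0.075 198 [-0.084 -0.032]
[([0.576, 0.113, 0.045], 0.83), ([0.429, 0.09, 0.046], 0.72), ([0.497, 0.133, 0.048], 0.67)]
top -0.075 0 
top 0 42 [-0.056 -0.028]
top 0.075 223 [-0.087 -0.029]
[([0.5, 0.135, 0.042], 0.56), ([0.577, 0.11, 0.051], 0.55), ([0.485, 0.23, 0.046], 0.44), ([0.42, 0.409, 0.001], 0.42)]
```

View pics/scene5.png

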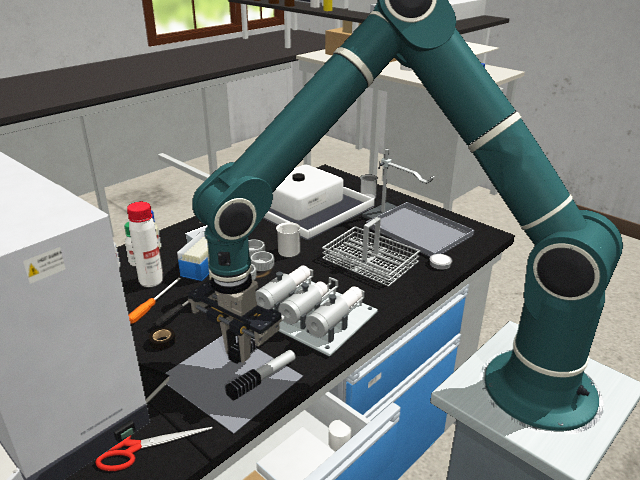

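All three liners are out: 0 and 2 fully, 1 partly (front at -55 mm). Now laying the rod back and measuring the basket and hook.

```bash
python3 - <<'E'
from h import *
psi=-.042; d=np.array([np.sin(psi),-np.cos(psi),0]); o=np.array([.5095,.427,0]); g=o-.015*d
s=env.sense()["ee_pos"]; env.movel([s[0],s[1],.09],rate=.2); env.movel([g[0],g[1],.09],Rd(psi)); env.movel([g[0],g[1],.02]); env.movel([g[0],g[1],.0075],rate=.04); st()
effector.release(); env.movel([g[0],g[1],.16],rate=.2); st()
for c in("scene","top"):
    p,W=cloud(c); print(c)
    for n,lo,hi in(("rim",(.4,-.25,.027),(.7,-.03,.045)),("bar",(.5,-.19,.1),(.6,-.08,.13)),("legs",(.5,-.19,.05),(.6,-.08,.098)),("hook",(.49,-.40,.15),(.60,-.32,.21)),("hookall",(.49,-.42,.15),(.72,-.3,.26)),("slim",(.46,.28,.02),(.56,.5,.05))):
        P=box(W,lo,hi)
        if len(P): print(n,len(P),rect(P),np.round(np.percentile(P,[2,50,98],axis=0),3).tolist())
    Q=box(W,(.5,-.40,.14),(.70,-.32,.24))
    for x in np.arange(.5,.7,.01):
        q=Q[abs(Q[:,0]-x)<.005]
        if len(q)>2: print(round(x,2),len(q),np.round([np.median(q[:,1]),q[:,2].min(),np.median(q[:,2]),q[:,2].max()],3).tolist())
    for n in("basket","handle","hook_seat"): print(n,[(np.round(r["at"],3).tolist(),round(r["score"],2)) for r in tip_of(c,n)[:2]])
    if c=="scene": cv2.imwrite("pics/c6.png",cv2.resize(p[140:300,310:490,::-1],None,fx=3.6,fy=3.6,interpolation=cv2.INTER_CUBIC))
E
```

```text
t30.6 p [0.5101 0.4419 0.0074] F [ 1.   0.6 -0.7] w0.0255 g50.0
t32.6 p [0.5098 0.4411 0.1587] F [0.3 0.  0.7] w0.0919 g0.0
scene
rim 488 [548.8, -134.0, 220.0, 160.5, 6.0] [[0.437, -0.216, 0.028], [0.543, -0.113, 0.034], [0.658, -0.051, 0.042]]
bar 117 [547.1, -132.6, 15.8, 62.7, 6.1] [[0.538, -0.163, 0.101], [0.546, -0.126, 0.115], [0.554, -0.102, 0.119]]
legs 163 [547.1, -133.7, 19.3, 68.7, 7.0] [[0.538, -0.164, 0.052], [0.547, -0.154, 0.073], [0.557, -0.102, 0.097]]
hook 106 [558.8, -361.4, 20.3, 80.2, 85.3] [[0.521, -0.37, 0.157], [0.562, -0.359, 0.167], [0.598, -0.351, 0.182]]
hookall 324 [611.5, -350.5, 48.7, 183.8, 86.5] [[0.523, -0.374, 0.156], [0.651, -0.361, 0.174], [0.698, -0.339, 0.211]]
slim 432 [509.4, 380.8, 159.2, 30.6, 88.7] [[0.496, 0.319, 0.02], [0.507, 0.423, 0.027], [0.523, 0.459, 0.031]]
0.52 10 [-0.355, 0.172, 0.18, 0.183]
0.53 13 [-0.356, 0.161, 0.167, 0.174]
0.54 8 [-0.357, 0.157, 0.161, 0.163]
0.55 15 [-0.359, 0.157, 0.161, 0.164]
0.56 13 [-0.36, 0.157, 0.163, 0.172]
0.57 15 [-0.361, 0.159, 0.167, 0.172]
0.58 16 [-0.36, 0.166, 0.171, 0.176]
0.59 12 [-0.359,
[... 1255 characters left out ...]
.362, 0.15, 0.161, 0.168]
0.56 18 [-0.363, 0.159, 0.161, 0.172]
0.57 17 [-0.361, 0.163, 0.169, 0.177]
0.58 22 [-0.364, 0.161, 0.174, 0.185]
0.59 17 [-0.363, 0.165, 0.175, 0.18]
0.6 17 [-0.364, 0.17, 0.175, 0.179]
0.61 16 [-0.365, 0.17, 0.177, 0.183]
0.62 20 [-0.365, 0.172, 0.176, 0.182]
0.63 15 [-0.366, 0.167, 0.174, 0.18]
0.64 20 [-0.365, 0.171, 0.175, 0.178]
0.65 15 [-0.367, 0.17, 0.175, 0.181]
0.66 18 [-0.366, 0.169, 0.176, 0.18]
0.67 17 [-0.366, 0.168, 0.176, 0.183]
0.68 49 [-0.365, 0.165, 0.185, 0.22]
0.69 46 [-0.358, 0.16, 0.182, 0.219]
basket [([0.487, 0.228, 0.049], 0.63), ([0.543, -0.134, -0.0], 0.62)]
handle [([0.549, -0.138, 0.113], 0.93)]
hook_seat [([0.543, -0.363, 0.16], 0.56)]
```

View pics/c6.png

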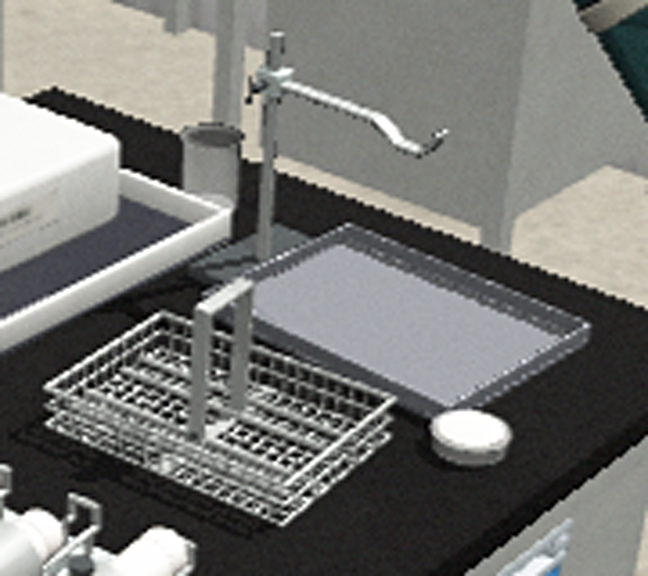

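Basket is at (.5465,-.134) with yaw .10; the hook seat at (.546,-.361,.161) with its arm at yaw about -.035. All heights match the text. Moving liner0, then checking.

```bash
cat >> h.py <<'E'
B=np.array([.5465,-.134]); YB=.10; H=np.array([.546,-.361,.162]); YH=-.035
def bp(x,y,z):
    c,s=np.cos(YB),np.sin(YB); return np.array([B[0]+c*x-s*y,B[1]+s*x+c*y,z])
def tx(psi): return np.array([-np.sin(psi),np.cos(psi),0])
def pick(k,yg,pull=0):
    q=sp(k,yg,.2); P=best(q,A); env.reach(q,Rd(P)); env.movel(sp(k,yg,.09),rate=.25); env.movel(sp(k,yg,.0425),rate=.08)
    effector.grasp(35); s=st()
    if pull:
        env.movel(sp(k,yg-pull,.0435),rate=.05); st()
def lay(bx,by,off):
    "off: liner middle ahead of the TCP along stand y"
    c0=bp(bx,by,.2); P=best(c0,YB+np.pi/2); u=tx(P)
    s=env.sense(); sg=np.sign(np.array(s["tcp_rot"])[:2,0]@[-np.sin(A),np.cos(A)]) # tool x along stand y?
    c=c0-off*sg*u; print("psi",P,sg,c)
    env.reach(c,Rd(P)); env.movel([c[0],c[1],.10],rate=.2); env.movel([c[0],c[1],.040],rate=.06); st()
    effector.release(); env.movel([c[0],c[1],.2],rate=.25)
E
python3 - <<'E'
from h import *
pick(-.075,-.074)
s=env.sense()["ee_pos"]; env.movel([s[0],s[1],.2],rate=.2); st()
lay(-.06,.034,.023); st()
p,W=cloud("scene"); cv2.imwrite("pics/c7.png",cv2.resize(p[160:360,220:450,::-1],None,fx=3,fy=3,interpolation=cv2.INTER_CUBIC))
E
```

```text
t36.6 p [0.4306 0.0703 0.0423] F [-4.4 -0.8  4.3] w0.0330 g35.0
t37.6 p [0.4302 0.0698 0.1992] F [-0.7 -0.3  0.1] w0.0333 g35.0
psi 1.6707963267948966 1.0 [ 0.50629051 -0.10386369  0.2       ]
t40.8 p [ 0.5073 -0.1036  0.0408] F [-0.5  0.4  5. ] w0.0330 g35.0
t42.6 p [ 0.5054 -0.1043  0.1987] F [-0.5  0.4 -1.1] w0.0920 g0.0
```

View pics/c7.png

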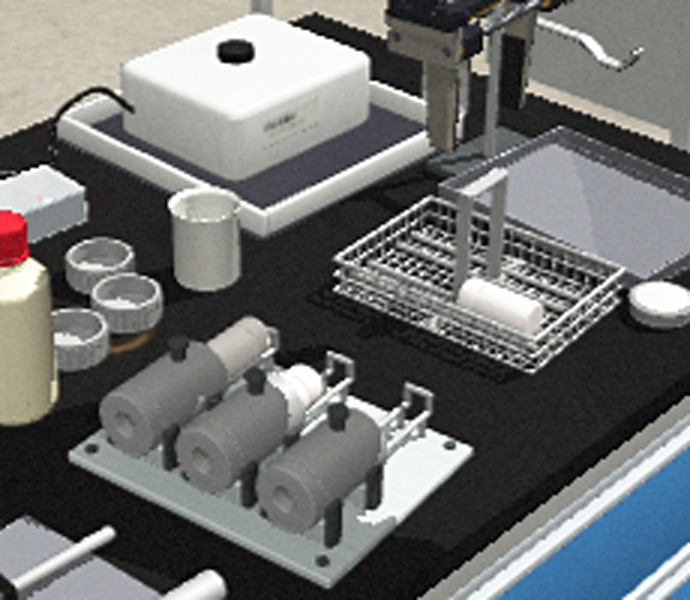

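liner0 lies in its lane at pixel (500,303). Next are liner2 and liner1.

```bash
python3 - <<'E'
from h import *
def up(): s=env.sense()["ee_pos"]; env.movel([s[0],s[1],.2],rate=.2); return st()
pick(.075,-.074)
if up()["gripper_width"]>.03:
    lay(.06,-.034,.023); st()
    pick(0,-.0405,pull=.05)
    p,W=cloud("scene"); cv2.imwrite("pics/c8.png",cv2.resize(p[160:360,220:450,::-1],None,fx=3,fy=3,interpolation=cv2.INTER_CUBIC))
    print([(np.round(r["at"],3).tolist(),round(r["score"],2)) for r in tip_of("scene","liner1")])
E
```

```text
t46.3 p [0.5793 0.0907 0.0424] F [-4.  -1.5  3.5] w0.0330 g35.0
t47.2 p [0.5787 0.0902 0.1989] F [-0.7  0.5 -1.3] w0.0333 g35.0
psi 1.6707963267948966 1.0 [ 0.63247968 -0.15954397  0.2       ]
t50.6 p [ 0.6328 -0.1594  0.0453] F [-13.   -1.8  32.2] w0.0329 g35.1
t52.4 p [ 0.6316 -0.16    0.1985] F [-0.4 -0.1  0.2] w0.0922 g0.0
t56.2 p [0.5013 0.1137 0.0425] F [-0.2 -0.6  1.5] w0.0332 g35.0
t57.4 p [0.5072 0.0719 0.0437] F [-2.3 17.1 -5.1] w0.0330 g35.0
[([0.61, -0.155, 0.034], 0.59), ([0.506, 0.092, 0.051], 0.56)]
```

View pics/c8.png

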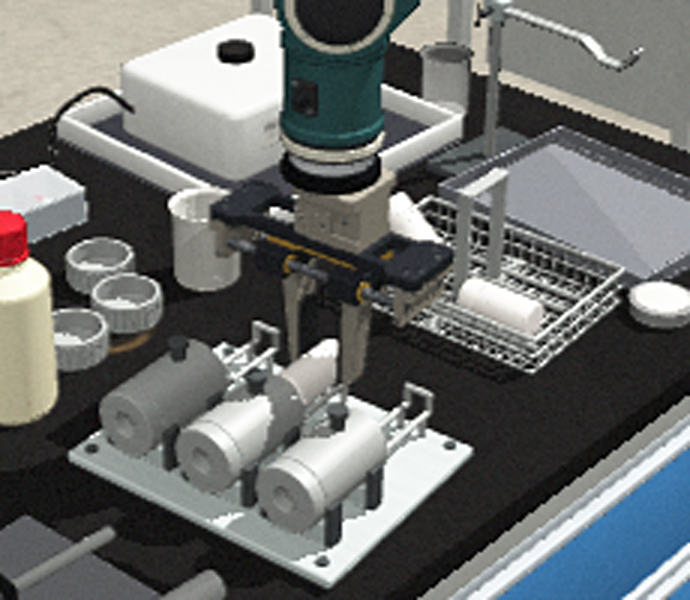

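liner2 at (405,218) landed propped on the end rim; I'll reseat it. First I'm finishing liner1, which is now against the wire stop.

```bash
sed -i 's/def lay(bx,by,off):/def lay(bx,by,off,zr=.040):/; s/\[c\[0\],c\[1\],.040\],rate=.06/[c[0],c[1],zr],rate=.06/' h.py; python3 - <<'E'
from h import *
env.movel(sp(0,-.0815,.0445),rate=.05); s=st()["ee_pos"]; env.movel([s[0],s[1],.2],rate=.2); st()
lay(-.058,-.035,.019,.047); st()
s=env.sense()["ee_pos"]; env.movel([.45,.1,.3],rate=.3)
ps=[]
for c,(a,b,e,f) in(("scene",(215,295,310,430)),("top",(215,305,330,405))):
    p,W=cloud(c); ps.append(cv2.resize(p[a:b,e:f,::-1],(400,400*(b-a)//(f-e)),interpolation=cv2.INTER_CUBIC))
    w=(p.min(-1)>170)&(W[...,2]>.02)&(W[...,2]<.09)&(W[...,0]>.42)&(W[...,0]<.68)&(W[...,1]>-.23)&(W[...,1]<-.03)
    w=cv2.morphologyEx(w.astype(np.uint8),cv2.MORPH_OPEN,np.ones((3,3)))
    n,lab,stt,_=cv2.connectedComponentsWithStats(w)
    for i in range(1,n):
        if stt[i,4]>25: P=W[lab==i]; print(c,stt[i,4],rect(P),np.round(np.percentile(P,[3,50,97],axis=0),3).tolist())
    print([(np.round(r["at"],3).tolist(),round(r["score"],2)) for r in tip_of(c,"liner0")],rect(box(W,(.4,-.25,.1),(.7,-.03,.13))))
h=max(x.shape[0] for x in ps); cv2.imwrite("pics/v9.png",np.hstack([cv2.copyMakeBorder(x,0,h-x.shape[0],0,0,0) for x in ps]))
E
```

```text
t57.8 p [0.5073 0.0723 0.0445] F [ 0.6  1.6 -0.1] w0.0332 g35.0
t58.7 p [0.5066 0.0715 0.199 ] F [ 0.3 -0.  -1.3] w0.0332 g35.0
psi 1.6707963267948966 1.0 [ 0.51118901 -0.17271865  0.2       ]
t62.0 p [ 0.5115 -0.1727  0.0473] F [-0.5 -0.3 -0. ] w0.0334 g35.0
t63.7 p [ 0.5103 -0.1731  0.1987] F [-0.3  0.9 -0. ] w0.0919 g0.0
scene 247 [620.2, -157.9, 50.9, 93.8, 54.9] [[0.579, -0.163, 0.025], [0.606, -0.146, 0.046], [0.634, -0.137, 0.067]]
scene 443 [485.3, -138.7, 73.8, 67.2, 5.2] [[0.452, -0.167, 0.023], [0.48, -0.128, 0.034], [0.517, -0.108, 0.04]]
[([0.487, -0.125, 0.026], 0.7), ([0.612, -0.154, 0.034], 0.58), ([0.488, -0.156, 0.02], 0.49)] [535.0, -153.7, 17.7, 64.1, 1.9]
top 211 [607.1, -155.5, 69.8, 28.5, 2.1] [[0.576, -0.17, 0.029], [0.605, -0.156, 0.049], [0.638, -0.143, 0.07]]
top 462 [484.0, -144.5, 70.4, 64.7, 4.2] [[0.451, -0.175, 0.023], [0.483, -0.145, 0.036], [0.517, -0.114, 0.045]]
[([0.484, -0.161, 0.016], 0.79), ([0.614, -0.157, 0.04], 0.78), ([0.486, -0.123, 0.019], 0.66)] [532.9, -155.7, 14.3, 59.8, 6.0]
```

View pics/v9.png

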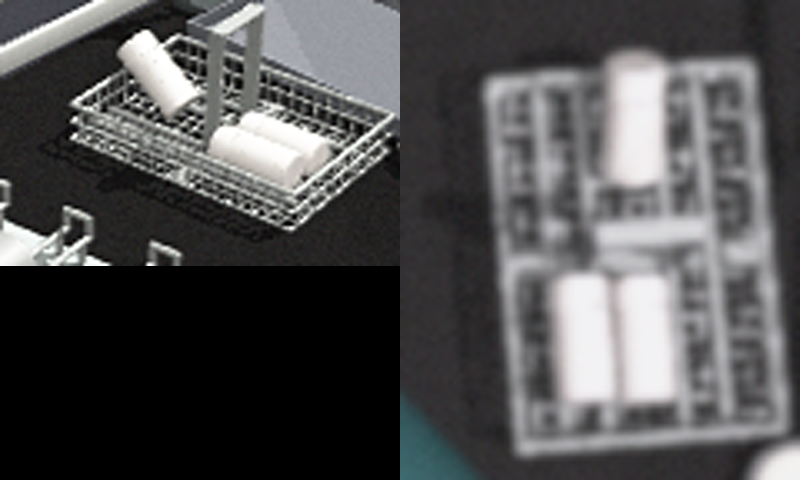

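The basket was knocked aside: its handle is now at (.534,-.1545). liner0 and liner1 lie flat side by side, and liner2 is propped on the end rim. I'm regrasping liner2 and setting it into the middle lane.

```bash
python3 - <<'E'
from h import *
for c in("scene","top"):
    p,W=cloud(c); P=box(W,(.38,-.28,.027),(.7,-.04,.042)); print(rect(P))
yaw=.085
g=np.array([.608,-.1565]); P=best([*g,.2],yaw+np.pi/2); env.reach([*g,.2],Rd(P)); env.movel([*g,.1],rate=.25)
for z in(.06,.045,.032):
    env.movel([*g,z],rate=.08); s=env.sense()
    if s["wrist_force"][2]>8: print("contact",z); break
st(); effector.grasp(20); s=st(); z=s["ee_pos"][2]
env.movel([*g,z+.03],rate=.1); n=g+.024*np.array([-np.cos(yaw),-np.sin(yaw)]); env.movel([*n,z+.03],rate=.1)
for dz in(.02,.012,.006,0,-.005,-.009):
    if z+dz<.018: break
    env.movel([*n,z+dz],rate=.05); s=env.sense()
    if s["wrist_force"][2]>4: break
st(); effector.release(); env.movel([*n,.2],rate=.2); env.movel([.45,.1,.3],rate=.3)
ps=[]
for c,(a,b,e,f) in(("scene",(215,295,310,430)),("top",(215,305,330,405))):
    p,W=cloud(c); ps.append(cv2.resize(p[a:b,e:f,::-1],(400,400*(b-a)//(f-e)),interpolation=cv2.INTER_CUBIC))
    print(c,"rim",rect(box(W,(.38,-.28,.027),(.7,-.04,.042))),"bar",rect(box(W,(.48,-.22,.1),(.59,-.1,.13))),len(box(W,(.48,-.22,.1),(.59,-.1,.13))))
    print([(np.round(r["at"],3).tolist(),round(r["score"],2)) for r in tip_of(c,"liner0")])
h=max(x.shape[0] for x in ps); cv2.imwrite("pics/v10.png",np.hstack([cv2.copyMakeBorder(x,0,h-x.shape[0],0,0,0) for x in ps]))
E
```

```text
[537.8, -155.8, 222.8, 162.2, 4.8]
[518.7, -169.8, 197.3, 258.5, 89.9]
t68.8 p [ 0.6074 -0.1564  0.0312] F [-0.8 -0.6  0.6] w0.0921 g0.0
t69.7 p [ 0.6079 -0.1563  0.032 ] F [-1.   1.   0.7] w0.0335 g19.7
t72.0 p [ 0.5867 -0.1575  0.0284] F [3.2 2.5 5.8] w0.0331 g20.0
scene rim [536.2, -154.3, 218.8, 160.0, 5.1] bar [534.7, -152.6, 16.9, 69.0, 5.5] 115
[([0.487, -0.124, 0.023], 0.86), ([0.604, -0.146, 0.02], 0.71), ([0.489, -0.162, 0.02], 0.45)]
top rim [517.6, -165.2, 197.5, 261.9, 87.2] bar [532.7, -155.4, 14.7, 59.4, 6.1] 106
[([0.482, -0.124, 0.018], 0.79), ([0.604, -0.148, 0.023], 0.76), ([0.486, -0.162, 0.018], 0.63)]
```

View pics/v10.png

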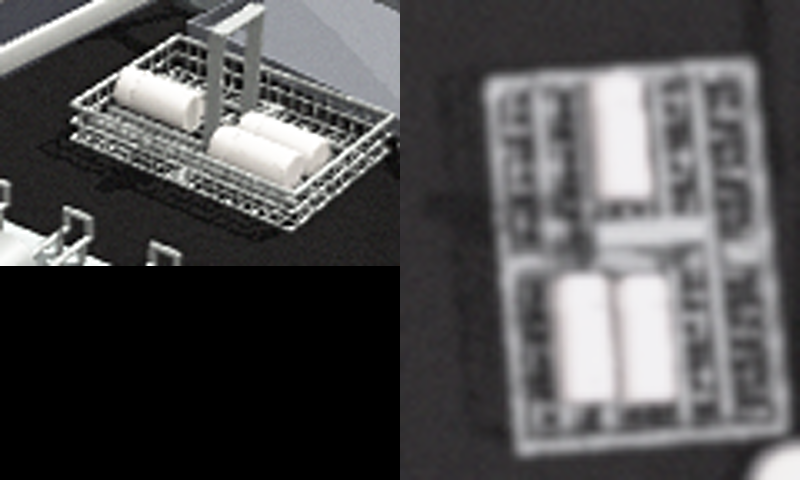

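All liners lie flat in the basket, with liner2 at about (.07,.005) in the basket frame. Lifting the basket by its handle now.

```bash
python3 - <<'E'
from h import *
yaw=.094; b=np.array([.5335,-.154]); Z=.073
P=best([*b,.25],yaw+np.pi/2); Q=P-yaw+YH; print(P,Q)
env.reach([*b,.25],Rd(P)); env.movel([*b,.13],rate=.2)
env.movel([*b,Z],rate=.08); st(); effector.grasp(50); s=st()
if not .055<s["gripper_width"]<.065: raise SystemExit("bad grip")
env.movel([*b,Z+.02],rate=.06); st()
env.movel([*b,Z+.09],rate=.1); st()
u=np.array([np.cos(YH),np.sin(YH)])
a=H[:2]-.08*u
env.movel([.47,b[1],Z+.09],rate=.1); env.movel([*a,Z+.09],Rd(Q),rate=.1); st()
for c,f in(("scene","a"),("top","b")):
    p,W=cloud(c); print(c,rect(box(W,(.4,-.42,.19),(.5,-.30,.215))) if len(box(W,(.4,-.42,.19),(.5,-.30,.215)))>5 else "")
    if c=="scene": cv2.imwrite("pics/v11.png",cv2.resize(p[100:280,300:500,::-1],None,fx=3.3,fy=3.3,interpolation=cv2.INTER_CUBIC))
E
```

```text
4.80638898038469 4.6773889803846895
t78.0 p [ 0.5338 -0.1543  0.0732] F [ 0.2 -1.  -0.5] w0.0921 g0.0
t78.6 p [ 0.5338 -0.1547  0.0733] F [ 0.6 -2.   0.5] w0.0596 g50.0
t79.0 p [ 0.5335 -0.1537  0.0932] F [-1.3  0.7 -7.2] w0.0597 g50.0
t79.9 p [ 0.5329 -0.1537  0.1624] F [ 0.2  0.3 -7.6] w0.0597 g50.0
t82.9 p [ 0.4662 -0.3576  0.163 ] F [ 1.1 -0.4 -8. ] w0.0598 g50.0
scene [466.6, -352.4, 25.8, 99.3, 0.6]
top
```

View pics/v11.png

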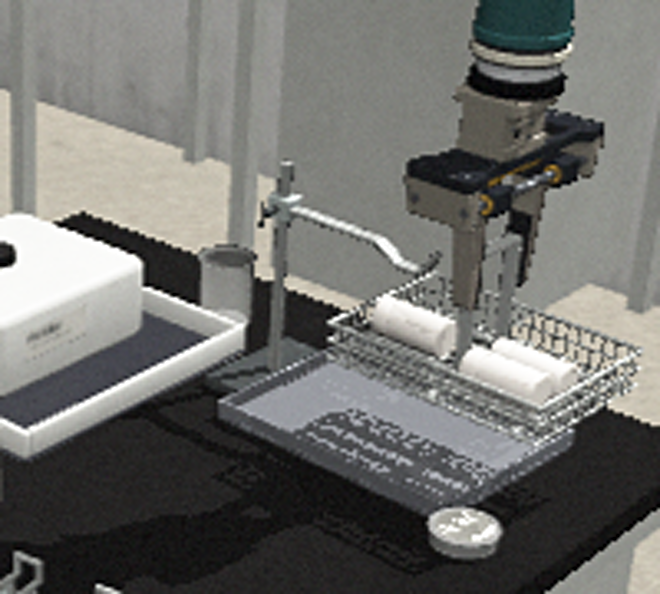

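The basket is level with its liners in place and clear of the hook tip at (430,265). Threading it onto the hook and lowering.

```bash
python3 - <<'E'
from h import *
u=np.array([np.cos(YH),np.sin(YH)])
for d in(-.05,-.02,0):
    q=H[:2]+d*u; env.movel([*q,.160],rate=.08); s=env.sense()
    if np.hypot(*s["wrist_force"][:2])>8: st(); raise SystemExit("contact")
st(); f0=env.sense()["wrist_force"][2]
for z in(.145,.135,.130,.127,.125,.123,.121,.119):
    env.movel([*q,z],rate=.04); s=st()
    if s["wrist_force"][2]-f0>6: break
p,W=cloud("scene"); cv2.imwrite("pics/v12.png",cv2.resize(p[100:280,300:500,::-1],None,fx=3.3,fy=3.3,interpolation=cv2.INTER_CUBIC))
E
```

```text
t84.4 p [ 0.5458 -0.3608  0.1598] F [-0.4  0.2 -7.2] w0.0594 g50.0
t84.9 p [ 0.5458 -0.361   0.1447] F [ 1.1 -0.8 -7.7] w0.0599 g50.0
t85.3 p [ 0.5458 -0.3608  0.1346] F [ 1.  -0.7 -8.3] w0.0597 g50.0
t85.6 p [ 0.5458 -0.3608  0.1296] F [-0.6 -1.  -7.6] w0.0597 g50.0
t85.9 p [ 0.5459 -0.3609  0.1268] F [ 0.2  0.4 -7.6] w0.0594 g50.0
t86.1 p [ 0.5459 -0.3609  0.1249] F [-0.1 -0.7 -7.5] w0.0594 g50.0
t86.4 p [ 0.5463 -0.3613  0.1233] F [ 0.  -0.6 -5.3] w0.0591 g50.0
t86.6 p [ 0.5464 -0.3612  0.1232] F [-3.6  2.7  7.4] w0.0598 g50.0
```

View pics/v12.png

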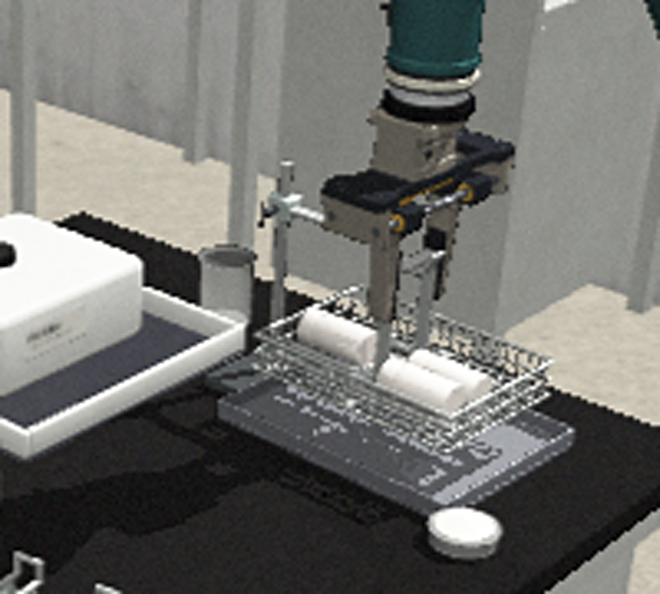

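The bar rests on the seat: contact came at TCP .1233, so its underside is at .162. Releasing, retreating and checking everything, rods included.

```bash
python3 - <<'E'
from h import *
s=env.sense()["ee_pos"]; env.movel([.546,-.361,.1228],rate=.02); effector.release(); env.pause(.5); env.movel([.546,-.361,.38],rate=.12); env.pause(1.5)
env.reach([.35,-.35,.45],np.array(env.sense()["tcp_rot"])); st()
ps=[]
for c in("scene","top"):
    p,W=cloud(c); ps.append(p[100:460,130:530,::-1] if c=="scene" else p[70:350,140:540,::-1])
    Q=box(W,(.5,-.41,.155),(.59,-.31,.19)); print(c,"bar",rect(Q),"rim",rect(box(W,(.4,-.5,.07),(.7,-.25,.095))),"slim",rect(box(W,(.46,.25,.02),(.56,.52,.05))))
    for n in("handle","basket","slim_rod","thick_rod","mat","liner0","wash_bottle","pp_beaker"): print(n,[(np.round(r["at"],3).tolist(),round(r["score"],2)) for r in tip_of(c,n)[:3]])
h=max(x.shape[0] for x in ps); cv2.imwrite("pics/v13.png",np.hstack([cv2.copyMakeBorder(x,0,h-x.shape[0],0,0,0) for x in ps]))
E
```

```text
t92.7 p [ 0.3513 -0.3494  0.4498] F [ 0.2  0.1 -0.1] w0.0920 g0.0
scene bar [554.4, -362.3, 52.3, 64.1, 54.8] rim [567.8, -361.5, 162.5, 260.6, 87.2] slim [510.6, 381.0, 159.0, 30.1, 90.0]
handle [([0.546, -0.359, 0.165], 0.67), ([0.408, 0.219, 0.05], 0.56)]
basket [([0.549, -0.361, 0.05], 0.56)]
slim_rod [([0.511, 0.427, 0.007], 0.72)]
thick_rod [([0.416, 0.413, 0.003], 0.79)]
mat [([0.463, 0.402, -0.002], 0.79)]
liner0 [([0.617, -0.36, 0.068], 0.8), ([0.502, -0.326, 0.074], 0.7), ([0.498, -0.36, 0.072], 0.45)]
wash_bottle [([0.701, 0.236, -0.004], 0.59)]
pp_beaker [([0.736, -0.01, -0.005], 0.77)]
top bar [551.5, -364.6, 57.4, 61.3, 51.3] rim [563.3, -361.8, 153.6, 250.4, 87.7] slim [510.0, 410.4, 214.8, 45.6, 77.0]
handle [([0.547, -0.362, 0.163], 0.78), ([0.738, -0.011, -0.0], 0.51)]
basket []
slim_rod [([0.511, 0.427, 0.007], 0.66), ([0.543, -0.362, 0.045], 0.44)]
thick_rod [([0.419, 0.409, 0.002], 0.57)]
mat [([0.464, 0.4, 0.004], 0.88)]
liner0 [([0.503, -0.325, 0.07], 0.85), ([0.501, -0.364, 0.067], 0.79), ([0.614, -0.366, 0.073], 0.79)]
wash_bottle [([0.702, 0.233, 0.001], 0.8), ([0.545, -0.364, 0.047], 0.59)]
pp_beaker [([0.738, -0.012, -0.001], 0.73), ([0.545, -0.361, 0.162], 0.28)]
```

View pics/v13.png

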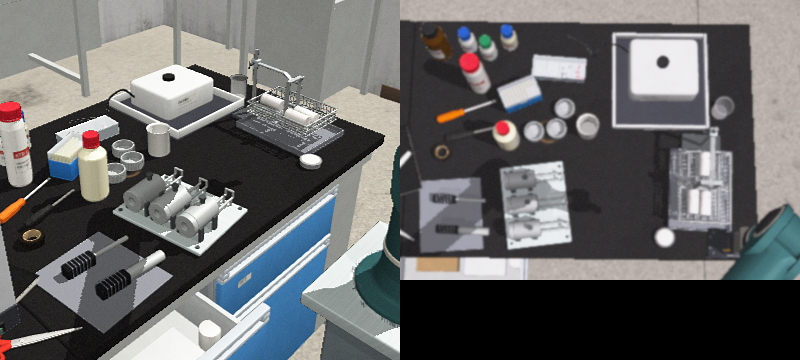

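The basket hangs level on the hook with all three liners in it. Both rods are on the mat, and the bottle and beaker have not moved.

```bash
python3 -c "
from h import *
print(workorder.finish_job())"
```

```text
the job is handed in; nothing more can be done
None
```

The job is handed in: all three liners are out and in the wash basket, the basket hangs by its handle on the hook clear of the tray, both rods lie on the mat, and the bottle and beaker are unmoved; the judge's verdict was not shown.

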